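# Close and lock the open canister

### The arm

A 6-joint arm with a two-finger parallel gripper is mounted at the origin on a cart in front of the work surface, level with it; the furniture and walls round the work are solid. World frame = base frame: x ahead of the robot, y to its left, z up, the work surface at z = 0. Lengths are in m, angles in rad, forces in N, time in s.
With the tool pointing down it reaches from about 0.35 to 0.975 m from the base axis. Payload 4.9 kg.
Tool frame: the origin (TCP) lies at the very end of the fingers, on their centre line; the grasp point (between the pads) lies 19 mm behind it; z points along the fingers, x is the direction in which the jaws open and shut, and the axes are right-handed (so a half turn about z gives the same grasp; the last joint's range is limited). The gripper opens to 85 mm and grips with 20 to 120 N. Pads are 22 mm wide; open, the fingers measure 114 mm over their backs; the gripper's body (76 mm by 85 mm) begins 54 mm behind the grasp point. The pads swing forward as they close: fully open they stand 13 mm farther back than shut.
Start: joints at [-1.251, 0.053, 1.613, -0, 1.476, -0.119], TCP at [0.266, -0.566, 0.208] pointing down, gripper open.
Joint ranges: [-3.01, 3.01], [-1.01, 2.22], [0.06, 2.58], [-1.02, 4.17], [0.09, 2.62], [-3.14, 3.14]. Speed limits (rad/s): [2.57, 2.57, 3.14, 3.14, 3.14, 3.14].

### API

Orientations are given as a rotation vector (axis times angle).
In Python, from station import monitor, imaging, ticket gives the robot as it stands.
- The arm moves only by the tool step_arm, never from a script. Its argument "targets" is one flat list of numbers, 4 for each row, row after row: the shift along the tool's x, y, z in m, then the turn about the tool's z in rad. In form: [tx, ty, tz, roll, tx, ty, tz, roll, ...]. A call has 1 to 12 rows; each row is the pose to reach, as a shift and turn from the pose measured when the call began, along the tool's axes at that moment; what a row does not reach only later rows make up. A row lasts 1/12 s, in which the tool goes at most 41.7 mm and 7.16 degrees, less where a joint would pass 70% of its speed; a pose out of reach is approached as far as the arm can. A call with a gripper value outside its range is refused whole. "grip" is the finger opening in m, from 0 to 0.0854, set as the call begins (left out, the last holds). The fingers move at their own pace and stop on an object; "force" is the grip in N (left out, the last holds). Time passes only in rows, so rows that repeat a pose let the fingers close. It gives the time, the measured TCP pose, the force and the opening at its end, in the units of the state.
- monitor.get_obs(): the state, without advancing time (a new reading comes with each control period).
- imaging.get_image(name): name is "scene" or "top" or "wrist"; returns a dict with "color" (480x640x3 uint8, red, green, blue), "depth" (480x640 float32, m along the optical axis (not along the pixel's ray), 0 where there is no reading), "fov_y" (degrees; the focal length in pixels is half the picture's height over the tangent of half this angle, whatever the lens; pixels are square), "cx", "cy" (the principal point, pixels), "R" (3x3) and "t" (3): a world point X has camera coordinates R X + t. Camera axes: x right, y down, z forward; pixel columns grow to the right and rows downward; lengths in m; the calibration is good to about 2 mm. A picture is of the moment at which its call begins.
- ticket.finish_job(): hands the job in, once; it reports no verdict.
Trained networks look in a picture, given as the dict that the camera call returned (one of the last four; its "shot" number tells which), for a name from the list of things; names that differ only in an ending like _2 or _b are one class to them, and where a whole thing is asked for, a point or a joint stands for the part that bears it (a point fixed in the world has none). Each returns a list of dicts, best first, with "score" (0 to 1); they miss things now and then, are a little off and sometimes report something else, mostly with a low value. They report only what shows in the picture. A call takes as long as a camera call.
- imaging.search_frame(name, picture): "uv" ([column, row] in pixels, amid what is visible of it).
- imaging.mark_of(name, picture): "uv" ([column, row] in pixels: a listed point, or the origin of a listed thing).
The state is a dict: "t": time; "q": joint angles; "dq": joint speeds; "effort": joint torques, N m; "tool_pos": TCP position; "tool_rot": TCP orientation; "contact_force": force on the tool from outside, world axes, zero at the start; "wrist_torque": the same for the moment, N m; "opening": finger opening in m.
Only numpy, scipy, OpenCV 4.12 (cv2) and the standard library are available. Lean on these libraries where they do the work, as an engineer would, in place of code of your own. Each camera call takes 0.05 s, during which the arm holds its last target.

### The job

One of the two canisters on the bench has its hinged lid standing ajar. Press that lid down until it is fully home on the rim, then turn the black knob on it until its pointer lines up with the ridge on the lid, as on the canister that is already shut, and let go. Keep the canister standing where it is, and leave the other one alone.

Things in the scene. Friction and masses are not known exactly. Their poses are not given: they have to be found in the camera images.
- canister: The canister to close: a loose round grey sheet-metal canister, 132 mm across and 100 mm high to its rim, 1.7 to 2.8 kg in all, with a hinged aluminium lid. Origin at the centre of its underside. Its +x axis points to the hinge; the lid's raised front edge, which has a small lip (34 mm wide, reaching 81 mm from the canister's axis), is on the -x side; +z is up. With the lid home the lid's flat top is 110 mm above the origin and the top of the knob 150 mm.
- canister_lid (a joint): Angle of the lid about its hinge, which runs level 70 mm behind the canister's axis and 102 mm above its underside: 0 = fully home on the rim, positive = front raised (it starts ajar at 0.14 to 0.22 rad, front edge 19 to 30 mm too high). It stays where it is left: a stiff gasket and hinge resist with about 0.4 N m, so about 3.5 N pressed down near the front edge or 6 N in the middle moves it; it is stopped by the rim.
- lid_front (a point): Point on the lid's flat top, on the centre line, 48 mm in front of the knob's axis (118 mm from the hinge): the free front part of the lid, a good place to press. 136 mm wide lid, 10 mm thick.
- canister_knob (a joint): Angle of the knob on its lid: 0 = its pointer is at the ridge on the lid (which lies toward the hinge, 41 to 61 mm from the knob's axis, 6 mm wide, 4 mm high); positive = pointer turned counterclockwise from there, seen from above. It starts at 0.6 to 1.2 rad, so it must be turned clockwise. It can turn from -0.5 to 1.5 rad, with no catch at the ridge, and stays where it is left (friction 0.04 N m).
- knob_grip (a point): Point on the knob's axis, 30 mm above the lid's top and 10 mm below the knob's top, at the height to grip. The knob is a black upright bar, 44 mm long, 14 mm thick and 36 mm tall, on a disc 48 mm across and 4 mm high; pinch it across its 14 mm. The point's +x axis runs along the bar to the end with the low pointer nose (which reaches 36 mm from the axis, up to 14 mm above the lid), z is the knob's axis.
- shut_canister: An identical canister already shut and locked, with its lid home and its pointer at its ridge (nothing on it moves). Origin at the centre of its underside, +x toward its hinge. Leave it alone.

How it is judged:
By the outcome, as a careful person would: the job done as asked, in the order asked, and still so for the second after the job is handed in, with the robot touching nothing.
It also fails if it takes over 48 s, if anything falls off the work surface, if the arm or the gripper's body presses on something with over 40 N, if the wrist force passes 120 N, or if a joint passes its speed limit or range.

## Working session

There is one attempt and no reset: what is moved stays moved. The work goes in short steps, Python scripts to look and compute and a tool call to move; the robot and the scene stay as the last step left them, time stands still between calls to the robot, and variables do not carry over. Pictures are saved under pics/ and viewed, and the job is handed in when it is done.

Besides the shell and the picture viewer there is one more tool, called by a JSON object that holds its "op" and its "data". step_arm: Moves the arm, as the interface text tells. Its arguments: {"type":"object","properties":{"targets":{"type":"array","items":{"type":"number"}},"grip":{"type":"number"},"force":{"type":"number"}},"required":["targets"]}

```bash
mkdir -p pics; ls; cat > h.py <<'E'
import numpy as np, cv2
from station import monitor, imaging, ticket
def K(p):
    f=240/np.tan(np.radians(p['fov_y'])/2); return f,p['cx'],p['cy']
def pt(p,uv,d=None):
    f,cx,cy=K(p); u,v=uv
    if d is None:
        w=p['depth'][int(v)-1:int(v)+2,int(u)-1:int(u)+2]; w=w[w>0]; d=np.median(w)
    c=np.array([(u-cx)/f*d,(v-cy)/f*d,d]); return p['R'].T@(c-p['t'])
def ray_z(p,uv,z):
    f,cx,cy=K(p); u,v=uv
    o=-p['R'].T@p['t']; r=p['R'].T@np.array([(u-cx)/f,(v-cy)/f,1]); return o+r*(z-o[2])/r[2]
def proj(p,X):
    f,cx,cy=K(p); c=p['R']@np.array(X)+p['t']; return np.array([f*c[0]/c[2]+cx,f*c[1]/c[2]+cy])
def cloud(p):
    f,cx,cy=K(p); v,u=np.mgrid[0:480,0:640]; d=p['depth']
    c=np.stack([(u-cx)/f*d,(v-cy)/f*d,d],-1); W=(c-p['t'])@p['R']; W[d<=0]=np.nan; return W
def save(p,n): cv2.imwrite('pics/'+n+'.png',cv2.cvtColor(p['color'],cv2.COLOR_RGB2BGR))
E
python3 - <<'E'
from h import *
np.set_printoptions(precision=3,suppress=True)
o=monitor.get_obs(); print({k:np.round(v,3) for k,v in o.items()})
for n in ['scene','top']:
    p=imaging.get_image(n); save(p,n+'0'); print(n,p['fov_y'],'cam',-p['R'].T@p['t'])
    for k in ['canister','shut_canister','lid_front','knob_grip']:
        for r in imaging.mark_of(k,p)[:3]:
            try: print(k,r['score'],np.round(r['uv']),pt(p,r['uv']))
            except Exception as e: print(k,r,e)
E
```

```text
pics
{'t': np.float64(0.0), 'q': array([-1.251,  0.053,  1.614, -0.   ,  1.476, -0.119]), 'dq': array([ 0.   , -0.001, -0.   ,  0.001, -0.001, -0.   ]), 'effort': array([  0.001, -39.368, -37.018,  -0.   ,   0.007,  -0.   ]), 'tool_pos': array([ 0.265, -0.565,  0.206]), 'tool_rot': array([-2.651,  1.684,  0.003]), 'contact_force': array([-0.355,  1.35 , -0.218]), 'wrist_torque': array([-0.023, -0.04 , -0.022]), 'opening': np.float64(0.085)}
scene 50.939218598347765 cam [ 0.415 -0.616  0.838]
canister 0.77 [292. 209.] [0.521 0.105 0.071]
shut_canister 0.61 [306. 323.] [ 0.494 -0.18   0.089]
lid_front 0.95 [271. 173.] [0.489 0.159 0.13 ]
knob_grip 0.89 [294. 159.] [0.54  0.156 0.162]
top 50.94869926772429 cam [ 0.459 -0.03   0.95 ]
shut_canister 0.67 [373. 251.] [ 0.498 -0.11   0.114]
lid_front 0.73 [214. 255.] [0.484 0.15  0.131]
knob_grip 0.59 [202. 224.] [0.532 0.164 0.162]
```

View pics/scene0.png

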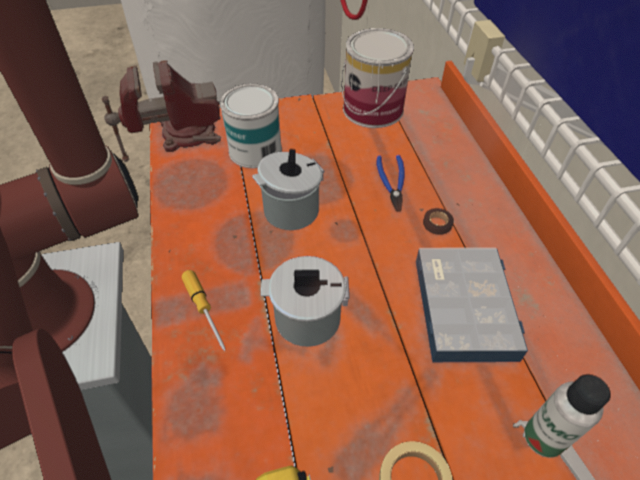

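View pics/top0.png

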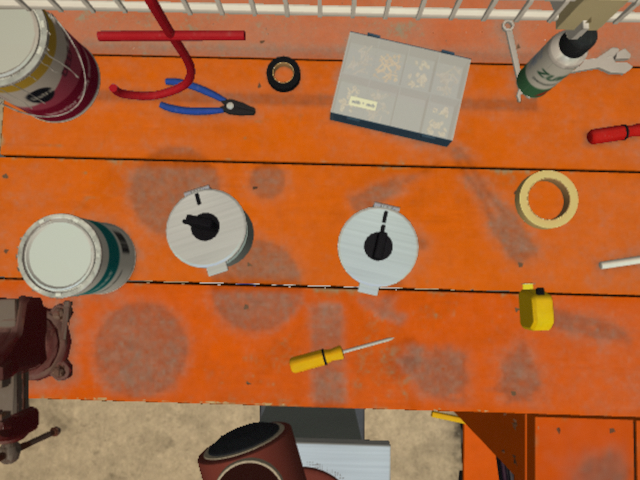

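```bash
python3 - <<'E'
from h import *
np.set_printoptions(precision=4,suppress=True)
p=imaging.get_image('top'); W=cloud(p)
I=p['color'][180:300,140:440]; cv2.imwrite('pics/topz.png',cv2.resize(cv2.cvtColor(I,cv2.COLOR_RGB2BGR),None,fx=2.6,fy=2.6,interpolation=cv2.INTER_CUBIC))
for nm,(u0,u1,v0,v1) in {'open':(160,258,180,280),'shut':(330,425,200,300)}.items():
    S=W[v0:v1,u0:u1].reshape(-1,3); C=p['color'][v0:v1,u0:u1].reshape(-1,3).astype(int)
    m=(S[:,2]>0.095)&(C.min(1)>110)&(np.ptp(C,axis=1)<50)
    L=S[m]
    for _ in range(4):
        A=np.c_[L[:,:2],np.ones(len(L))]; c=np.linalg.lstsq(A,L[:,2],rcond=None)[0]; r=L[:,2]-A@c; L=L[abs(r)<0.004]
    (cc,rad)=cv2.minEnclosingCircle(L[:,:2].astype(np.float32))
    print(nm,len(L),'plane',c,'tilt',np.arctan(np.hypot(*c[:2])),'dir to low',np.degrees(np.arctan2(-c[1],-c[0])),'mean',L.mean(0),r.std(),cc,rad)
    k=(C.max(1)<60)&(S[:,2]>c[2]+S[:,:2]@c[:2]+0.028)
    kk=S[k]; mu=kk.mean(0); w,V=np.linalg.eigh(np.cov(kk[:,:2].T)); a=V[:,1]
    print(' knob top',len(kk),mu,'dir',np.degrees(np.arctan2(a[1],a[0])),np.ptp((kk[:,:2]-mu[:2])@V,axis=0))
    k2=(C.max(1)<60)&(S[:,2]>0.09); print(' zs',np.percentile(S[k2][:,2],[5,25,50,75,95]))
for uv in [(187,219),(198,198),(386,215),(218,270),(205,188),(368,291),(389,206)]: print(uv,pt(p,uv))
w=imaging.get_image('wrist'); save(w,'wrist0')
q=imaging.get_image('scene');I=q['color'][140:350,230:370]; cv2.imwrite('pics/scz.png',cv2.resize(cv2.cvtColor(I,cv2.COLOR_RGB2BGR),None,fx=2.8,fy=2.8,interpolation=cv2.INTER_CUBIC))
E
```

```text
open 4220 plane [-0.1667 -0.0594  0.2205] tilt 0.1751106750973572 dir to low 19.60782035792045 mean [0.5262 0.1658 0.123 ] 0.0013809570889721438 (0.5259734392166138, 0.1680021435022354) 0.07614897936582565
 knob top 261 [0.5365 0.1678 0.1602] dir 81.20614617439713 [0.0154 0.0436]
 zs [0.1218 0.1275 0.1339 0.1601 0.1631]
shut 4485 plane [ 0.0014 -0.0011  0.1087] tilt 0.0018214953243616545 dir to low 141.36638758911357 mean [ 0.5047 -0.1177  0.1096] 0.0015070250366912396 (0.5034260749816895, -0.11787479370832443) 0.07737202942371368
 knob top 246 [ 0.5073 -0.118   0.1489] dir 169.3660880845508 [0.0145 0.0435]
 zs [0.1118 0.1135 0.1157 0.1484 0.1512]
(187, 219) [0.5393 0.1889 0.1602]
(198, 198) [0.5796 0.1843 0.1159]
(386, 215) [ 0.5598 -0.1308  0.1127]
(218, 270) [0.4603 0.1418 0.1347]
(205, 188) [0.5986 0.1759 0.1054]
(368, 291) [ 0.4324 -0.1039  0.1073]
(389, 206) [ 0.5759 -0.1364  0.1063]
```

View pics/topz.png

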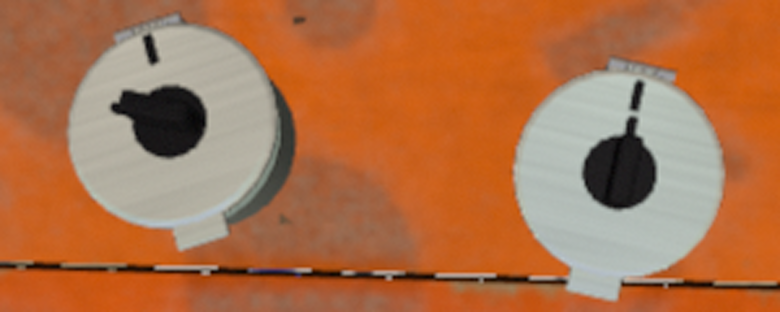

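View pics/scz.png

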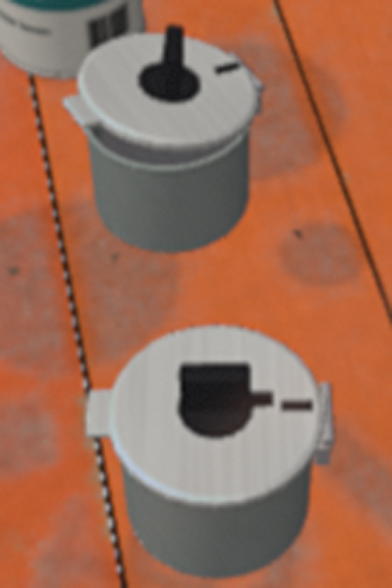

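{"op": "step_arm", "data": {"targets": [-0.014,-0.0125,0,0,-0.042,-0.0375,0,0.03,-0.07,-0.0625,0,0.05,-0.098,-0.0875,0,0.09,-0.126,-0.1125,0,0.096,-0.154,-0.138,0,0.096,-0.182,-0.163,0,0.096,-0.21,-0.188,0,0.096,-0.238,-0.213,0,0.096,-0.266,-0.238,0,0.096,-0.294,-0.263,0,0.096,-0.322,-0.288,0,0.096], "grip": 0, "force": 25}}

```text
t: 1.65
tool_pos: [0.3896, -0.1503, 0.2079]
tool_rot: [-2.567, 1.811, -0.002]
contact_force: [-0.1, 0.2, 0.9]
opening: 0.0002
```

```bash
cat >> h.py <<'E'
from scipy.spatial.transform import Rotation as Ro
def tool(target,heading=None):
    o=monitor.get_obs(); R=Ro.from_rotvec(o['tool_rot']).as_matrix(); h=np.degrees(np.arctan2(R[1,0],R[0,0]))
    print('t',round(float(o['t']),2),'pos',np.round(o['tool_pos'],4),'head',round(h,2),'z',np.round(R[:,2],3),'F',np.round(o['contact_force'],1),'tq',np.round(o['wrist_torque'],2),'open',round(float(o['opening']),4),'q',np.round(o['q'],2))
    if target is not None: print('shift',np.round(R.T@(np.array(target)-o['tool_pos']),4))
    if heading is not None: print('roll',-np.radians((heading-h+180)%360-180))
E
python3 -c "
from h import *
tool([0.480,0.149,0.2],-70.4)"
```

```text
t 1.65 pos [ 0.3896 -0.1503  0.2079] head -70.39 z [ 0.001 -0.001 -1.   ] F [-0.1  0.2  0.9] tq [-0.06 -0.02 -0.02] open 0.0002 q [-0.55 -0.48  2.07  0.    1.55  0.68]
shift [-0.2516 -0.1856  0.0078]
roll 0.00016613162576184729
```

{"op": "step_arm", "data": {"targets": [-0.028,-0.0207,0,0,-0.056,-0.0413,0,0,-0.084,-0.062,0,0,-0.112,-0.0827,0,0,-0.14,-0.103,0,0,-0.168,-0.124,0,0,-0.196,-0.145,0,0,-0.224,-0.165,0,0,-0.245,-0.18,0,0,-0.2516,-0.1856,0.01,0,-0.2516,-0.1856,0.02,0]}}

```text
t: 2.57
tool_pos: [0.4806, 0.1505, 0.1878]
tool_rot: [-2.569, 1.806, -0.004]
contact_force: [0.0, -0.9, -0.5]
opening: 0.0
```

```bash
python3 -c "
from h import *
tool([0.480,0.149,0.14],-70.4)
p=imaging.get_image('wrist'); save(p,'w1'); 
for k in ['lid_front','knob_grip']: print(k,[(r['score'],np.round(r['uv']),pt(p,r['uv'])) for r in imaging.mark_of(k,p)[:2]])
p=imaging.get_image('scene');save(p,'s1')
"
```

```text
t 2.57 pos [0.4806 0.1505 0.1878] head -70.22 z [ 0.002 -0.001 -1.   ] F [ 0.  -0.9 -0.5] tq [ 0.01 -0.02 -0.02] open 0.0 q [ 0.16 -0.23  1.91 -0.    1.46  1.38]
shift [0.0011 0.0012 0.0478]
roll 0.0031779845610392884
lid_front [(0.77, array([322., 242.]), array([0.48771355, 0.15341395, 0.1298844 ]))]
knob_grip [(0.63, array([320., 152.]), array([0.53653981, 0.17168598, 0.16109118]))]
```

View pics/w1.png

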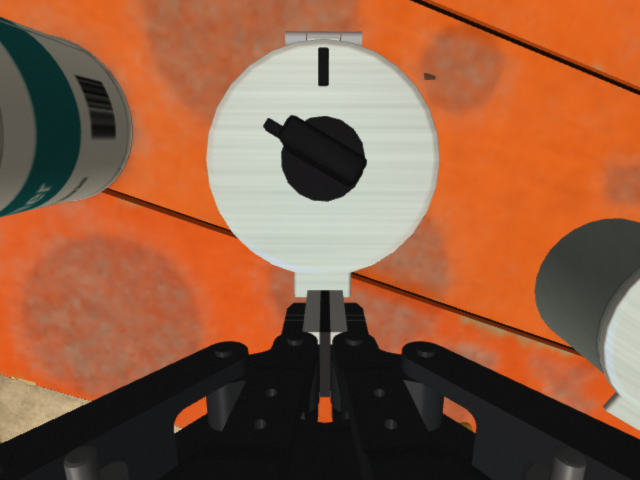

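View pics/s1.png

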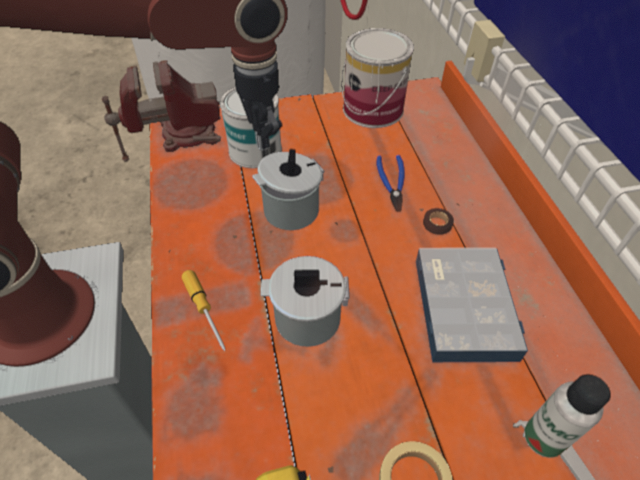

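{"op": "step_arm", "data": {"targets": [0,0.001,0.01,0,0,0.001,0.02,0,0,0.001,0.03,0,0,0.001,0.04,0,0,0.001,0.048,0,0,0.001,0.053,0,0,0.001,0.057,0,0,0.001,0.06,0,0,0.001,0.063,0,0,0.001,0.066,0,0,0.001,0.069,0,0,0.001,0.071,0]}}

```text
t: 3.77
tool_pos: [0.4784, 0.1473, 0.1156]
tool_rot: [2.565, -1.812, 0.001]
contact_force: [-0.5, 0.2, 0.2]
opening: -0.0003
```

```bash
python3 -c "
from h import *
tool([0.480,0.149,0.110],-70.4)"
```

```text
t 3.77 pos [0.4784 0.1473 0.1156] head -70.47 z [-0.001 -0.001 -1.   ] F [-0.5  0.2  0.2] tq [ 0.01 -0.01 -0.01] open -0.0003 q [ 0.15 -0.17  1.99 -0.    1.33  1.38]
shift [-0.0011 -0.0021  0.0056]
roll -0.0012775448372692264
```

```bash
python3 -c "
from h import *
p=imaging.get_image('wrist'); save(p,'w2'); 
p=imaging.get_image('scene');save(p,'s2');I=p['color'][80:260,180:370]; cv2.imwrite('pics/s2z.png',cv2.resize(cv2.cvtColor(I,cv2.COLOR_RGB2BGR),None,fx=3,fy=3,interpolation=cv2.INTER_CUBIC))
tool(None)
"
```

```text
t 3.87 pos [0.4781 0.1472 0.1153] head -70.48 z [-0.001 -0.002 -1.   ] F [-0.4 -0.2 -0.5] tq [-0.05 -0.01 -0.  ] open 0.0001 q [ 0.15 -0.17  1.99 -0.    1.33  1.38]
```

View pics/w2.png

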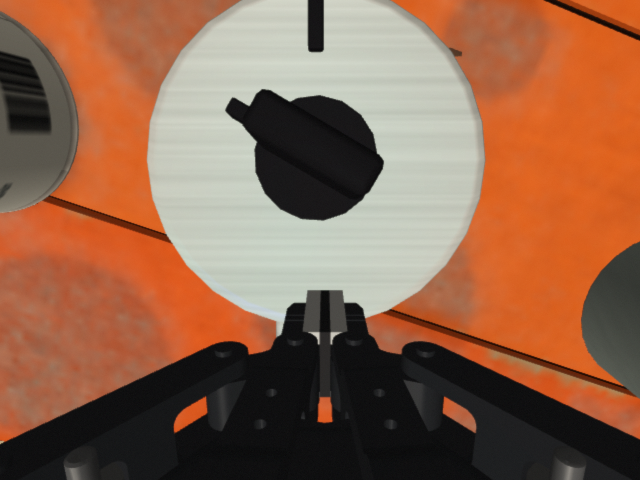

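View pics/s2z.png

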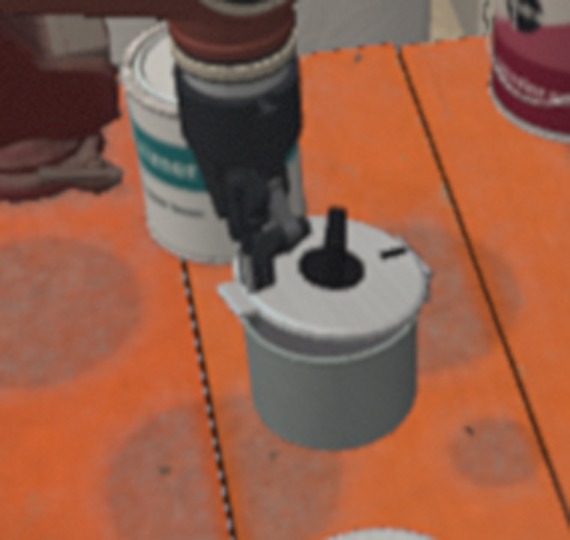

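{"op": "step_arm", "data": {"targets": [0,0,0.002,0,0,0,0.004,0]}}

```text
t: 4.03
tool_pos: [0.4783, 0.1473, 0.1115]
tool_rot: [2.565, -1.812, 0.0]
contact_force: [0.1, 0.6, 0.1]
opening: 0.0002
```

{"op": "step_arm", "data": {"targets": [0,0,0.002,0,0,0,0.003,0]}}

```text
t: 4.2
tool_pos: [0.4781, 0.1472, 0.1085]
tool_rot: [2.564, -1.811, -0.0]
contact_force: [-1.5, -0.6, 3.1]
opening: -0.0003
```

```bash
python3 -c "
from h import *
tool(None)
p=imaging.get_image('scene');save(p,'s3');I=p['color'][80:260,180:370]; cv2.imwrite('pics/s3z.png',cv2.resize(cv2.cvtColor(I,cv2.COLOR_RGB2BGR),None,fx=3,fy=3,interpolation=cv2.INTER_CUBIC))
"
```

```text
t 4.2 pos [0.4781 0.1472 0.1085] head -70.47 z [-0.001 -0.002 -1.   ] F [-1.5 -0.6  3.1] tq [-0.09  0.4  -0.01] open -0.0003 q [ 0.15 -0.17  1.99 -0.    1.32  1.38]
```

View pics/s3z.png

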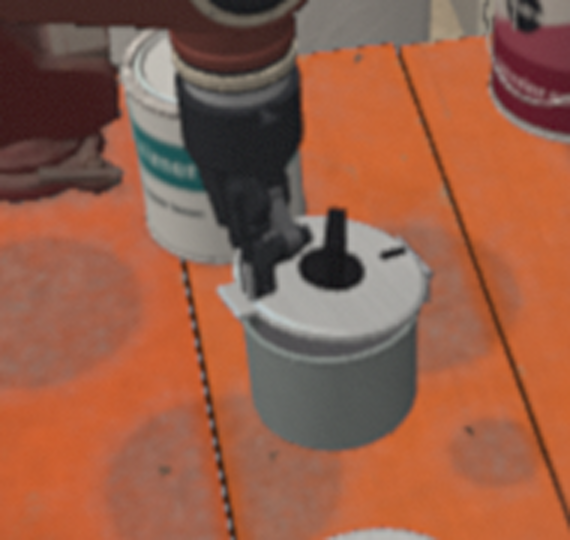

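```bash
python3 -c "
from h import *
np.set_printoptions(precision=4,suppress=True)
p=imaging.get_image('wrist'); save(p,'w3'); o=monitor.get_obs(); print('tcp uv',proj(p,o['tool_pos']),'depth there')
W=cloud(p)
for uv in [(325,295),(325,310),(315,320),(335,325),(280,300),(370,300),(250,300),(320,250),(320,60),(200,150),(440,150),(285,330)]: print(uv,W[uv[1],uv[0]], p['color'][uv[1],uv[0]])
C=p['color'].astype(int); m=(C.min(-1)>150)&(np.ptp(C,axis=-1)<40)&(W[...,2]>.1); m[280:]=0
L=W[m]; 
for _ in range(4):
    A=np.c_[L[:,:2],np.ones(len(L))]; c=np.linalg.lstsq(A,L[:,2],rcond=None)[0]; r=L[:,2]-A@c; L=L[abs(r)<0.004]
print(len(L),c,np.arctan(np.hypot(*c[:2])),np.degrees(np.arctan2(-c[1],-c[0])),'z at tcp',c@[*o['tool_pos'][:2],1])
tool(None)
"
```

```text
tcp uv [322.0742 290.9861] depth there
(325, 295) [0.4893 0.1499 0.141 ] [12 14 14]
(325, 310) [0.4891 0.1498 0.1534] [13 13 14]
(315, 320) [0.4878 0.1527 0.1604] [77 74 71]
(335, 325) [0.4903 0.1471 0.1647] [77 76 72]
(280, 300) [0.477  0.1642 0.1295] [193 204 192]
(370, 300) [0.4889 0.131  0.1297] [200 206 194]
(250, 300) [0.4731 0.1753 0.1295] [194 204 191]
(320, 250) [0.5003 0.1558 0.1251] [196 206 193]
(320, 60) [0.5665 0.1792 0.1138] [207 214 201]
(200, 150) [0.5208 0.2111 0.12  ] [202 207 195]
(440, 150) [0.5512 0.1255 0.1194] [199 205 193]
(285, 330) [0.4809 0.1604 0.1594] [15 14 15]
69105 [-0.1604 -0.0574  0.2154] 0.16873371544816998 19.688835060664662 z at tcp 0.13025687974454986
t 4.3 pos [0.4782 0.1472 0.1085] head -70.47 z [-0.001 -0.002 -1.   ] F [ 0.6 -0.4 -0.2] tq [-0.01  0.14  0.04] open -0.0003 q [ 0.15 -0.17  1.99 -0.    1.32  1.38]
```

View pics/w3.png

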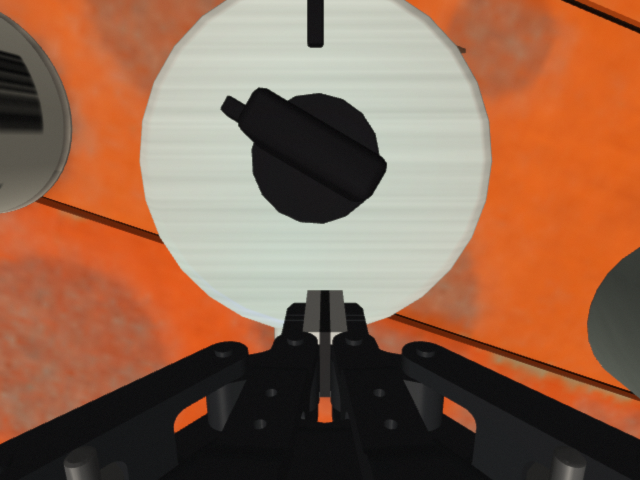

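{"op": "step_arm", "data": {"targets": [0,0,0.002,0,0,0,0.004,0,0,0,0.006,0]}}

```text
t: 4.55
tool_pos: [0.4782, 0.1472, 0.1025]
tool_rot: [2.564, -1.811, 0.0]
contact_force: [-1.5, -0.1, 2.6]
opening: 0.0
```

```bash
cat >> h.py <<'E'
def lid(p,vmax=280):
    W=cloud(p); o=monitor.get_obs(); C=p['color'].astype(int); m=(C.min(-1)>150)&(np.ptp(C,axis=-1)<40)&(W[...,2]>.1); m[vmax:]=0
    m&=np.hypot(W[...,0]-.527,W[...,1]-.166)<.072
    L=W[m]
    for _ in range(4):
        A=np.c_[L[:,:2],np.ones(len(L))]; c=np.linalg.lstsq(A,L[:,2],rcond=None)[0]; r=L[:,2]-A@c; L=L[abs(r)<0.004]
    print('lid',len(L),np.round(c,4),'tilt',np.arctan(np.hypot(*c[:2])),np.degrees(np.arctan2(-c[1],-c[0])),'z at tcp',c@[*o['tool_pos'][:2],1],'z ctr',c@[.527,.166,1])
    return c
E
python3 -c "
from h import *
p=imaging.get_image('wrist'); save(p,'w4'); lid(p); tool(None)
"
```

```text
lid 70919 [-0.1169 -0.0421  0.1865] tilt 0.1235902164063816 19.810386248263384 z at tcp 0.12443819321402504 z ctr 0.11791587244950257
t 4.6 pos [0.478  0.1471 0.1019] head -70.48 z [-0.001 -0.002 -1.   ] F [ 0.1 -0.3  1.4] tq [-0.1   0.07  0.01] open 0.0002 q [ 0.15 -0.16  2.   -0.    1.3   1.38]
```

{"op": "step_arm", "data": {"targets": [0,0,0.002,0,0,0,0.004,0,0,0,0.006,0,0,0,0.008,0,0,0,0.01,0,0,0,0.011,0]}}

```text
t: 5.1
tool_pos: [0.4778, 0.1471, 0.0905]
tool_rot: [2.564, -1.811, -0.001]
contact_force: [-2.5, -1.3, 2.8]
opening: -0.0001
```

```bash
python3 -c "
from h import *
p=imaging.get_image('wrist'); save(p,'w5'); lid(p); tool(None)
"
```

```text
lid 74949 [-0.0303 -0.0112  0.129 ] tilt 0.03234166373887051 20.3354131005372 z at tcp 0.1128283931392971 z ctr 0.11112301423678952
t 5.15 pos [0.4778 0.1471 0.0904] head -70.48 z [-0.002 -0.002 -1.   ] F [-1.2 -0.6  0.6] tq [-0.09  0.07 -0.04] open -0.0003 q [ 0.15 -0.15  2.01 -0.    1.28  1.38]
```

Remaining about 3.8 mm; go in millimetre steps until force rises.

{"op": "step_arm", "data": {"targets": [0,0,0.001,0,0,0,0.002,0,0,0,0.003,0,0,0,0.004,0]}}

```text
t: 5.48
tool_pos: [0.4777, 0.1471, 0.0863]
tool_rot: [2.564, -1.811, -0.001]
contact_force: [-2.0, -1.0, 1.9]
opening: -0.0
```

{"op": "step_arm", "data": {"targets": [0,0,0.001,0,0,0,0.001,0]}}

```text
t: 5.65
tool_pos: [0.4778, 0.147, 0.0861]
tool_rot: [2.564, -1.811, -0.001]
contact_force: [-3.9, -1.0, 6.5]
opening: -0.0003
```

```bash
python3 -c "
from h import *
p=imaging.get_image('wrist'); save(p,'w6'); lid(p); tool(None)
"
```

```text
lid 76405 [ 1.100e-03 -1.000e-04  1.081e-01] tilt 0.0010705607850584886 172.8383862540529 z at tcp 0.10861605809906734 z ctr 0.10866583229252286
t 5.7 pos [0.4778 0.147  0.0861] head -70.47 z [-0.002 -0.002 -1.   ] F [-4.8 -2.1  6.6] tq [-0.16  0.72 -0.04] open -0.0003 q [ 0.15 -0.14  2.01 -0.    1.27  1.38]
```

{"op": "step_arm", "data": {"targets": [0,0,0.001,0,0,0,0.002,0,0,0,0.002,0]}}

```text
t: 5.95
tool_pos: [0.4778, 0.147, 0.086]
tool_rot: [2.563, -1.81, -0.002]
contact_force: [-8.3, -2.8, 12.7]
opening: 0.0003
```

{"op": "step_arm", "data": {"targets": [0,0,0.001,0,0,0,0.002,0,0,0,0.002,0]}}

```text
t: 6.2
tool_pos: [0.4781, 0.1471, 0.086]
tool_rot: [2.563, -1.81, -0.002]
contact_force: [-6.7, -0.7, 13.2]
opening: -0.0
```

{"op": "step_arm", "data": {"targets": [0,0,-0.005,0,0,0,-0.015,0,0,0,-0.03,0,0,0,-0.055,0,0,0,-0.08,0,0,0,-0.105,0,0,0,-0.124,0,0,0,-0.124,0]}}

```text
t: 6.87
tool_pos: [0.4814, 0.148, 0.2158]
tool_rot: [-2.564, 1.81, -0.009]
contact_force: [0.6, -0.1, 1.1]
opening: -0.0003
```

```bash
cat >> h.py <<'E'
def knob(p,zt=0.140,ctr=(.527,.166)):
    W=cloud(p);C=p['color'].astype(int)
    m=(C.max(-1)<70)&(W[...,2]>zt)&(W[...,2]<.156)&(np.hypot(W[...,0]-ctr[0],W[...,1]-ctr[1])<.035)
    kk=W[m]; a=kk[:,:2].astype(np.float32)
    (c,s,an)=cv2.minAreaRect(a); mu=kk.mean(0); w,V=np.linalg.eigh(np.cov(a.T)); d=V[:,1]
    print('knob',len(kk),'mean',np.round(mu,4),'rect',np.round(c,4),np.round(s,4),an,'dir',np.degrees(np.arctan2(d[1],d[0]))%180)
    return mu
E
python3 -c "
from h import *
for n in ['wrist','top']:
    p=imaging.get_image(n); save(p,n+'7'); lid(p,280 if n=='wrist' else 480); knob(p)
    for k in ['knob_grip']: print(k,[(r['score'],np.round(r['uv']),pt(p,r['uv'])) for r in imaging.mark_of(k,p)[:2]])
    W=cloud(p); C=p['color'].astype(int)
    m=(C.max(-1)<70)&(W[...,2]>.108)&(W[...,2]<.122)&(abs(np.hypot(W[...,0]-.527,W[...,1]-.166)-.051)<.009)
    if n=='top': m[:,300:]=0
    r=W[m]; print('ridge?',len(r),r.mean(0),r.std(0))
tool(None)
"
```

```text
lid 27119 [0.0019 0.0003 0.1076] tilt 0.0019536936252476734 -171.68712784743005 z at tcp 0.10852172430764931 z ctr 0.10861717640029857
knob 1783 mean [0.5299 0.1684 0.1483] rect [0.5297 0.1682] [0.0435 0.0141] 79.49803161621094 dir 79.38648763960168
knob_grip [(0.68, array([315., 164.]), array([0.52929211, 0.16959906, 0.14939477]))]
ridge? 235 [0.57588993 0.18440557 0.11270702] [0.00425295 0.00213069 0.00074425]
lid 2066 [ 0.0066 -0.0071  0.107 ] tilt 0.0096690585468179 132.9142414111726 z at tcp 0.10909640906723479 z ctr 0.10928602994568587
knob 149 mean [0.5278 0.1573 0.1486] rect [0.5281 0.1584] [0.0271 0.0141] 79.35559844970703 dir 73.93894301618111
knob_grip [(0.82, array([204., 229.]), array([0.52521108, 0.16394458, 0.14977713]))]
ridge? 23 [0.57543585 0.18373693 0.11363935] [0.00442842 0.0016753  0.00152902]
t 7.07 pos [0.4777 0.1473 0.2083] head -70.45 z [-0.006 -0.003 -1.   ] F [-0.   0.2  0.5] tq [-0.01  0.01 -0.02] open -0.0002 q [ 0.15 -0.25  1.89 -0.    1.5   1.38]
```

View pics/wrist7.png

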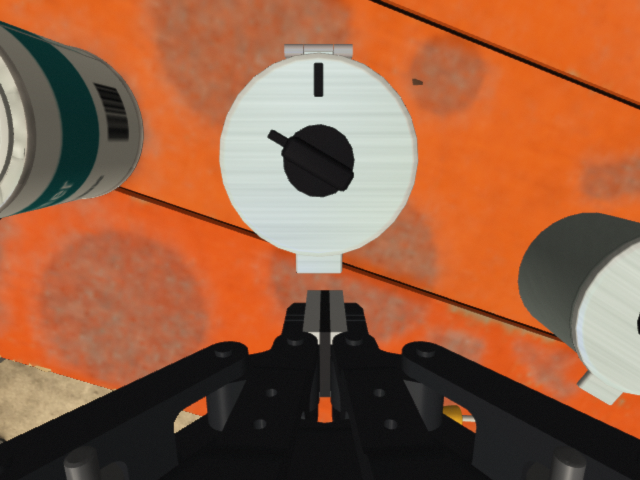

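{"op": "step_arm", "data": {"targets": [0,-0.006,0,-0.1,-0.001,-0.014,0,-0.22,-0.001,-0.024,0,-0.34,-0.002,-0.034,0,-0.46,-0.002,-0.044,0,-0.58,-0.002,-0.052,0,-0.7,-0.002,-0.0557,0,-0.82,-0.002,-0.0557,0,-0.94,-0.002,-0.0557,0,-1.02,-0.002,-0.0557,0,-1.044,-0.002,-0.0557,0,-1.044], "grip": 0.05}}

```text
t: 7.98
tool_pos: [0.5287, 0.1677, 0.2061]
tool_rot: [3.124, -0.292, -0.013]
contact_force: [-0.3, 0.4, -0.5]
opening: 0.0503
```

```bash
python3 -c "
from h import *
tool([.5295,.168,.1],-10.6)
p=imaging.get_image('wrist'); save(p,'w8'); knob(p); print(proj(p,monitor.get_obs()['tool_pos']))
W=cloud(p)
C=p['color'].astype(int);m=(C.max(-1)<70)&(W[...,2]>.108)&(W[...,2]<.122)&(abs(np.hypot(W[...,0]-.527,W[...,1]-.166)-.051)<.009);r=W[m]; print('ridge?',len(r),r.mean(0),r.std(0))
print(proj(p,[.5295,.168,.15]))
"
```

```text
t 7.98 pos [0.5287 0.1677 0.2061] head -10.69 z [-0.008 -0.003 -1.   ] F [-0.3  0.4 -0.5] tq [-0.   -0.01 -0.04] open 0.0503 q [ 0.17 -0.11  1.77 -0.    1.49  0.36]
shift [ 0.0015 -0.001   0.1061]
roll -0.0015823245426308038
knob 1670 mean [0.53   0.1702 0.1482] rect [0.5296 0.1686] [0.0435 0.0138] 79.6731185913086 dir 79.37553374083787
[323.41583386 289.38608803]
ridge? 203 [0.57579318 0.18491549 0.11263669] [0.00423216 0.00211259 0.0007372 ]
[325.37190684 252.84134594]
```

View pics/w8.png

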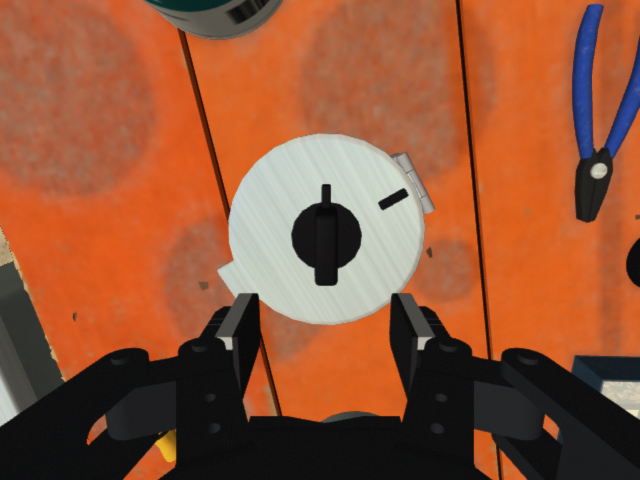

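{"op": "step_arm", "data": {"targets": [0.001,-0.001,0.01,0,0.001,-0.001,0.025,0,0.001,-0.001,0.04,0,0.001,-0.001,0.055,0,0.001,-0.001,0.07,0,0.001,-0.001,0.08,0,0.001,-0.001,0.085,0]}}

```text
t: 8.62
tool_pos: [0.5278, 0.168, 0.1187]
tool_rot: [3.123, -0.294, -0.018]
contact_force: [-0.8, -0.2, 0.1]
opening: 0.0499
```

```bash
python3 -c "
from h import *
tool([.5295,.1685,.1],-10.6)
p=imaging.get_image('wrist'); save(p,'w9');lid(p)
p=imaging.get_image('scene');save(p,'s9');I=p['color'][80:260,180:370]; cv2.imwrite('pics/s9z.png',cv2.resize(cv2.cvtColor(I,cv2.COLOR_RGB2BGR),None,fx=3,fy=3,interpolation=cv2.INTER_CUBIC))
"
```

```text
t 8.62 pos [0.5278 0.168  0.1187] head -10.77 z [-0.012 -0.004 -1.   ] F [-0.8 -0.2  0.1] tq [ 0.04 -0.06 -0.01] open 0.0499 q [ 0.17 -0.04  1.85 -0.    1.34  0.36]
shift [ 0.0017 -0.0009  0.0186]
roll -0.003012001472538523
lid 28751 [-0.0002 -0.0048  0.1097] tilt 0.00477100306436035 87.69130741798661 z at tcp 0.10879358777085535 z ctr 0.1088030589119068
```

View pics/w9.png

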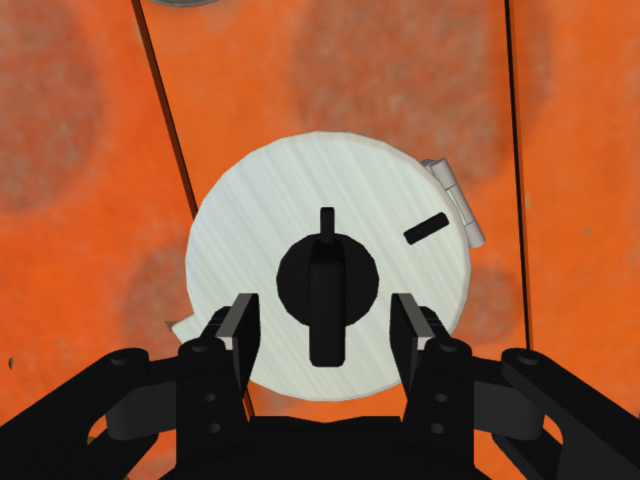

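View pics/s9z.png

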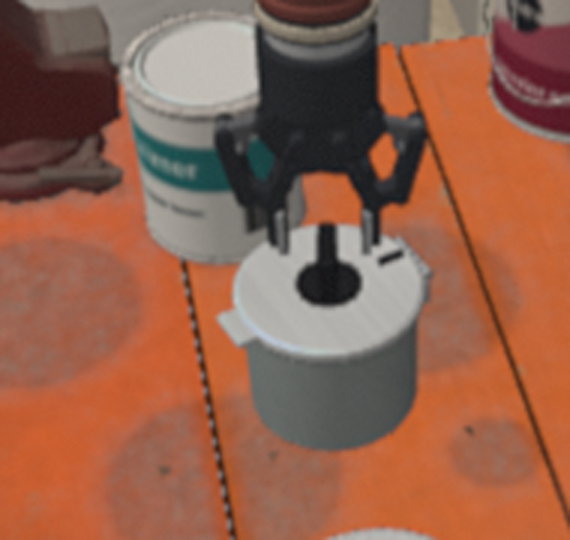

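{"op": "step_arm", "data": {"targets": [0.001,-0.001,0.006,0,0.001,-0.001,0.012,0,0.001,-0.001,0.017,0,0.001,-0.001,0.019,0,0.001,-0.001,0.019,0]}}

```text
t: 9.13
tool_pos: [0.529, 0.1688, 0.1002]
tool_rot: [3.123, -0.294, -0.017]
contact_force: [0.5, -0.3, 0.5]
opening: 0.0505
```

```bash
python3 -c "
from h import *
tool([.5295,.1685,.1],-10.6)
p=imaging.get_image('wrist'); save(p,'w10');lid(p)
p=imaging.get_image('scene');save(p,'s10');I=p['color'][80:260,180:370]; cv2.imwrite('pics/s10z.png',cv2.resize(cv2.cvtColor(I,cv2.COLOR_RGB2BGR),None,fx=3,fy=3,interpolation=cv2.INTER_CUBIC))
"
```

```text
t 9.13 pos [0.529  0.1688 0.1002] head -10.76 z [-0.011 -0.004 -1.   ] F [ 0.5 -0.3  0.5] tq [ 0.07 -0.01 -0.04] open 0.0505 q [ 0.18 -0.01  1.86 -0.    1.3   0.36]
shift [0.0005 0.0002 0.0002]
roll -0.002737255236566497
lid 31778 [-0.0005 -0.0058  0.1101] tilt 0.005823819533187256 85.11242358375219 z at tcp 0.1088375125587804 z ctr 0.10885480237221493
```

View pics/w10.png

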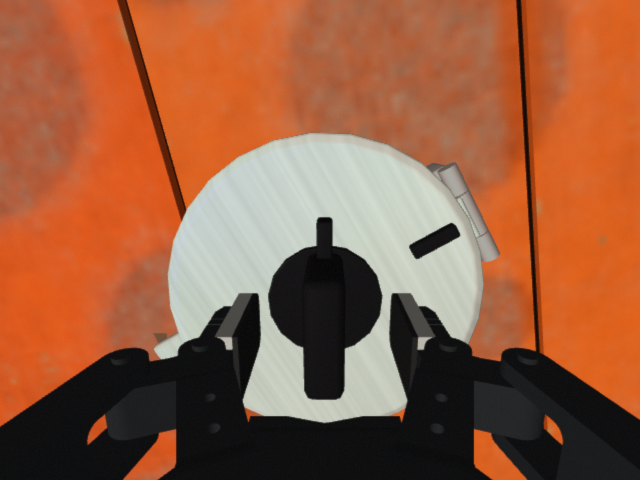

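View pics/s10z.png

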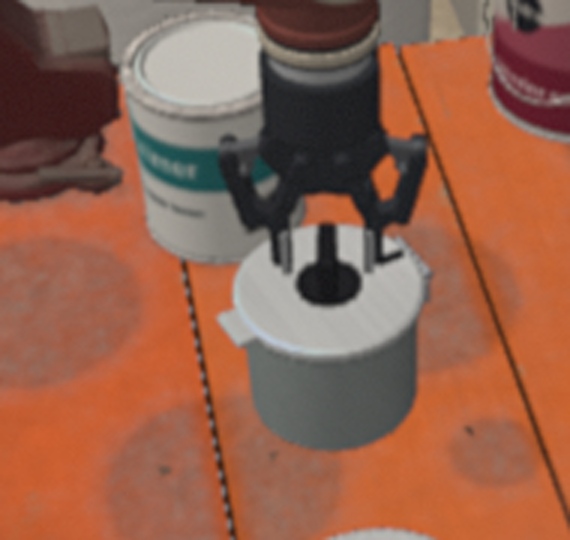

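{"op": "step_arm", "data": {"targets": [0,0,0,0,0,0,0,0,0,0,0,0,0,0,0,0,0,0,0,0,0,0,0,0], "grip": 0.005, "force": 25}}

```text
t: 9.73
tool_pos: [0.5291, 0.169, 0.1015]
tool_rot: [3.123, -0.294, -0.017]
contact_force: [-5.2, 0.4, 5.9]
opening: 0.0137
```

```bash
python3 -c "
from h import *
tool(None)
p=imaging.get_image('wrist'); save(p,'w11');lid(p)
"
```

```text
t 9.73 pos [0.5291 0.169  0.1015] head -10.75 z [-0.011 -0.003 -1.   ] F [-5.2  0.4  5.9] tq [ 0.03  0.66 -0.01] open 0.0137 q [ 0.18 -0.01  1.86 -0.    1.3   0.36]
lid 31383 [-0.0009 -0.006   0.1104] tilt 0.006083670737420736 81.04084952717133 z at tcp 0.10885885930609242 z ctr 0.1088789240784762
```

View pics/w11.png

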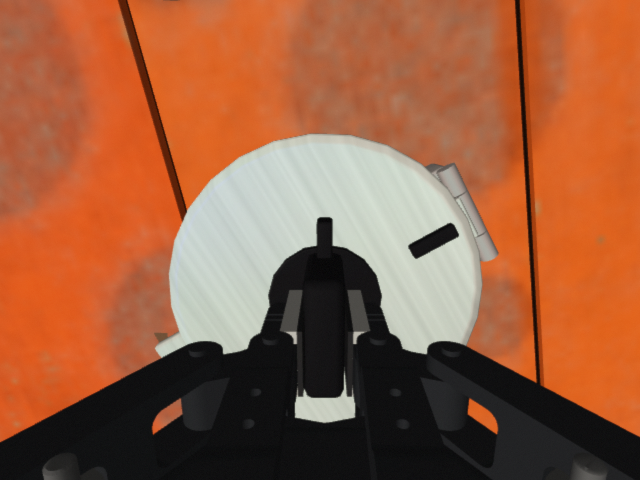

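{"op": "step_arm", "data": {"targets": [0,0,0,0.05,0,0,0,0.13,0,0,0,0.22,0,0,0,0.31,0,0,0,0.4,0,0,0,0.49,0,0,0,0.58,0,0,0,0.67,0,0,0,0.76,0,0,0,0.85,0,0,0,0.93,0,0,0,1.0]}}

```text
t: 10.78
tool_pos: [0.5291, 0.169, 0.1016]
tool_rot: [2.593, -1.758, -0.011]
contact_force: [-3.7, -0.8, 2.9]
opening: 0.0135
```

```bash
python3 -c "
from h import *
tool([.5291,.169,.1015],-70.6)
p=imaging.get_image('wrist'); save(p,'w12');lid(p)
W=cloud(p)
C=p['color'].astype(int);m=(C.max(-1)<70)&(W[...,2]>.108)&(W[...,2]<.122)&(abs(np.hypot(W[...,0]-.527,W[...,1]-.166)-.051)<.009)
m[200:]=0; r=W[m]; print('ridge?',len(r),r.mean(0),r.std(0))
"
```

```text
t 10.78 pos [0.5291 0.169  0.1016] head -68.26 z [-0.011 -0.003 -1.   ] F [-3.7 -0.8  2.9] tq [0.06 0.3  0.09] open 0.0135 q [ 0.18 -0.01  1.86 -0.    1.3   1.37]
shift [ 0.     -0.      0.0001]
roll 0.04086034147256026
lid 30928 [-0.0047 -0.0027  0.1118] tilt 0.005370594663305343 29.635591771206748 z at tcp 0.10884766731306847 z ctr 0.1088653715294002
ridge? 526 [0.57668467 0.18470635 0.1127084 ] [0.00385093 0.00204736 0.00066537]
```

View pics/w12.png

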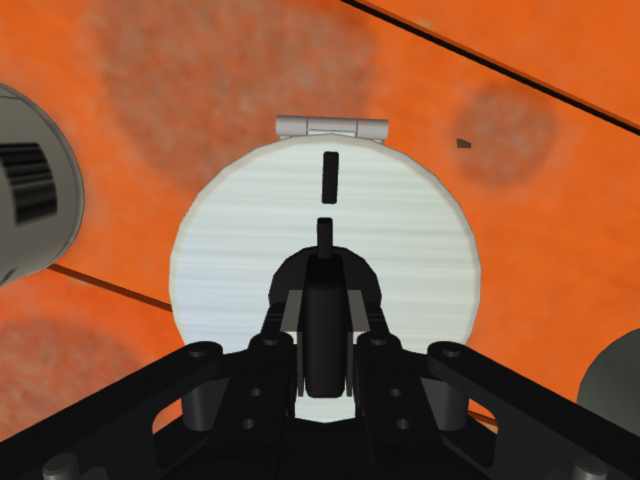

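```bash
cat > rm.py <<'E'
from h import *
def meas(p):
    g=cv2.cvtColor(p['color'],cv2.COLOR_RGB2GRAY); b=(g<70).astype(np.uint8)
    n,lab,st,ce=cv2.connectedComponentsWithStats(b)
    W=cloud(p)
    for i in range(1,n):
        if 60<st[i,4]<2500:
            m=lab==i; X=W[m]; X=X[~np.isnan(X[:,0])]
            if len(X)<40: continue
            mu=X.mean(0)
            if np.hypot(mu[0]-.576,mu[1]-.185)<.015 and .106<mu[2]<.12:
                v,u=np.nonzero(m); Y=np.array([ray_z(p,(a,c),.114)[:2] for a,c in zip(u,v)])
                w,V=np.linalg.eigh(np.cov(Y.T)); d=V[:,1]*np.sign(V[0,1]); print('ridge px',ce[i],'centre',Y.mean(0),'heading',np.degrees(np.arctan2(d[1],d[0])),np.sqrt(w*12))
                return Y.mean(0)
E
python3 - <<'E'
from rm import *
p=imaging.get_image('wrist'); c=meas(p); o=monitor.get_obs(); 
for ax in [(.5291,.169),(.5297,.1685)]: print(np.degrees(np.arctan2(c[1]-ax[1],c[0]-ax[0])),np.hypot(c[1]-ax[1],c[0]-ax[0]))
# nose: rows 220-250 centre columns
g=cv2.cvtColor(p['color'],cv2.COLOR_RGB2GRAY)
pts=[]
for v in range(221,254,4):
    u=np.nonzero(g[v,300:350]<70)[0]+300; X=ray_z(p,((u.min()+u.max())/2,v),.124); pts.append(X[:2]); print(v,u.min(),u.max(),X[:2])
pts=np.array(pts[1:-2]); d=np.linalg.svd(pts-pts.mean(0))[2][0]; print('nose',np.degrees(np.arctan2(d[1],d[0]))%180, [np.degrees(np.arctan2(*(pts[0]-a)[::-1])) for a in [(.5291,.169),(.5297,.1685)]])
E
```

```text
ridge px [329.58051421 177.15155616] centre [0.57820729 0.18526443] heading 19.518895442753596 [0.00549882 0.01920208]
18.324968737171858 0.05173062515451008
19.065474933157418 0.05132254142536083
221 318 331 [0.56368151 0.18156776]
225 318 332 [0.5623532  0.18084249]
229 318 332 [0.56094933 0.18028462]
233 318 332 [0.55953759 0.17972362]
237 318 332 [0.5581179  0.17915946]
241 318 332 [0.55669019 0.17859212]
245 317 332 [0.5551855  0.17819496]
249 302 347 [0.55374136 0.17762165]
253 300 349 [0.55228899 0.17704508]
nose 20.66827050495914 [np.float64(19.60238794079697), np.float64(20.705953465700844)]
```

{"op": "step_arm", "data": {"targets": [0,0,0,0.02,0,0,0,0.034,0,0,0,0.034,0,0,0,0.034]}}

```text
t: 11.22
tool_pos: [0.5291, 0.169, 0.1016]
tool_rot: [2.567, -1.796, -0.011]
contact_force: [-3.3, 0.3, 2.6]
opening: 0.0136
```

```bash
cat > nm.py <<'E'
from rm import *
p=imaging.get_image('wrist'); save(p,'w13'); c=meas(p); tool(None)
g=cv2.cvtColor(p['color'],cv2.COLOR_RGB2GRAY)
pts=[]
for v in range(223,243,2):
    u=np.nonzero(g[v,300:350]<70)[0]+300; pts.append(ray_z(p,((u.min()+u.max())/2,v),.124)[:2])
pts=np.array(pts); d=np.linalg.svd(pts-pts.mean(0))[2][0]; d*=np.sign(d[0]); print('nose',np.degrees(np.arctan2(d[1],d[0])),'off of ridge centre from nose line mm',1e3*np.cross(d,c-pts.mean(0)),np.hypot(*(c-pts.mean(0))))
E
python3 nm.py 2>/dev/null
```

```text
ridge px [325.86845638 176.68993289] centre [0.57834555 0.18528793] heading 19.30782078069166 [0.00557087 0.01905591]
t 11.27 pos [0.5291 0.169  0.1016] head -69.97 z [-0.011 -0.003 -1.   ] F [-3.8  0.   1.9] tq [ 0.09  0.33 -0.08] open 0.0134 q [ 0.18 -0.01  1.86 -0.    1.3   1.4 ]
nose 20.067974165204447 off of ridge centre from nose line mm -0.33427252069101465 0.019202416704526663
```

View pics/w13.png

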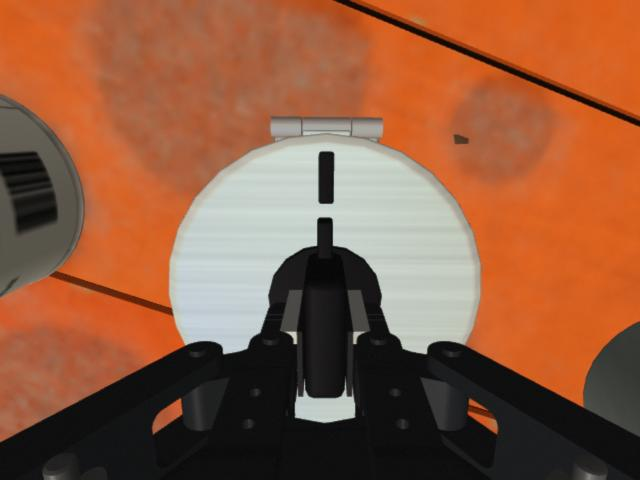

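{"op": "step_arm", "data": {"targets": [0,0,0,0.009,0,0,0,0.01,0,0,0,0.01]}}

```text
t: 11.52
tool_pos: [0.5291, 0.169, 0.1016]
tool_rot: [2.557, -1.809, -0.011]
contact_force: [-3.4, 0.3, 2.5]
opening: 0.013
```

{"op": "step_arm", "data": {"targets": [0,0,0,0,0,0,0,0,0,0,0,0,0,0,0,0,0,0,0,0], "grip": 0.045}}

```text
t: 11.93
tool_pos: [0.5292, 0.169, 0.1015]
tool_rot: [2.558, -1.809, -0.011]
contact_force: [-0.1, 1.3, 0.5]
opening: 0.0452
```

```bash
python3 nm.py 2>/dev/null
```

```text
ridge px [324.39017735 177.21964529] centre [0.57826482 0.18521377] heading 19.91601843132053 [0.00538156 0.01957682]
t 11.98 pos [0.5292 0.169  0.1015] head -70.54 z [-0.011 -0.003 -1.   ] F [-0.2 -0.1  0.1] tq [0.02 0.02 0.01] open 0.0447 q [ 0.18 -0.01  1.86 -0.    1.3   1.41]
nose 19.45385776297023 off of ridge centre from nose line mm -0.1311217087096167 0.01898952229768621
```

View pics/w13.png

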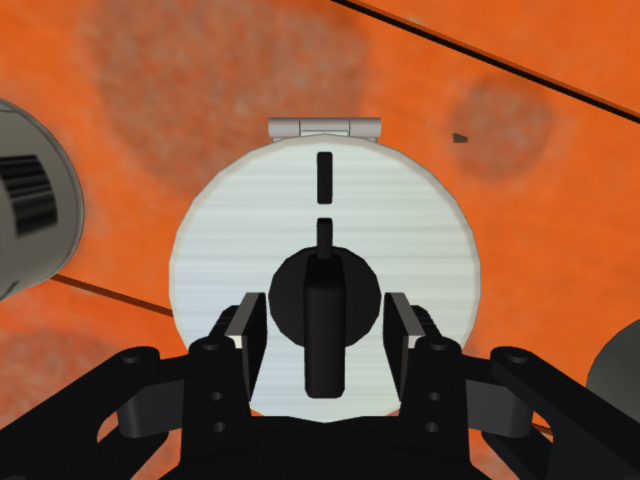

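Pointer (325,235) and ridge (324,177) are in line, fingers clear of the bar. Retreat straight up.

{"op": "step_arm", "data": {"targets": [0,0,-0.005,0,0,0,-0.015,0,0,0,-0.03,0,0,0,-0.05,0,0,0,-0.07,0,0,0,-0.09,0,0,0,-0.11,0,0,0,-0.12,0,0,0,-0.12,0]}}

```text
t: 12.73
tool_pos: [0.5324, 0.1697, 0.2258]
tool_rot: [2.562, -1.812, -0.003]
contact_force: [1.1, 0.6, 1.1]
opening: 0.0448
```

```bash
python3 - 2>/dev/null <<'E'
from rm import *
p=imaging.get_image('wrist'); save(p,'w14'); lid(p); mu=knob(p); c=meas(p); tool(None)
p=imaging.get_image('scene');save(p,'s14');I=p['color'][80:350,180:370]; cv2.imwrite('pics/s14z.png',cv2.resize(cv2.cvtColor(I,cv2.COLOR_RGB2BGR),None,fx=2.2,fy=2.2,interpolation=cv2.INTER_CUBIC))
E
```

```text
lid 17174 [-0.0015 -0.0009  0.1096] tilt 0.0017073730403855524 31.61962772486414 z at tcp 0.10869179297527816 z ctr 0.10870137077965004
knob 1412 mean [0.5316 0.1689 0.1482] rect [0.5304 0.1686] [0.0426 0.0137] 19.805471420288086 dir 19.869908354816488
ridge px [324.         164.86069652] centre [0.57809627 0.18506094] heading 19.456364409763225 [0.00474816 0.01944792]
t 12.78 pos [0.5314 0.1696 0.2234] head -70.54 z [-0.007 -0.003 -1.   ] F [-0.   0.  -0.6] tq [-0.02  0.03  0.02] open 0.0452 q [ 0.18 -0.11  1.75 -0.    1.51  1.41]
```

View pics/w14.png

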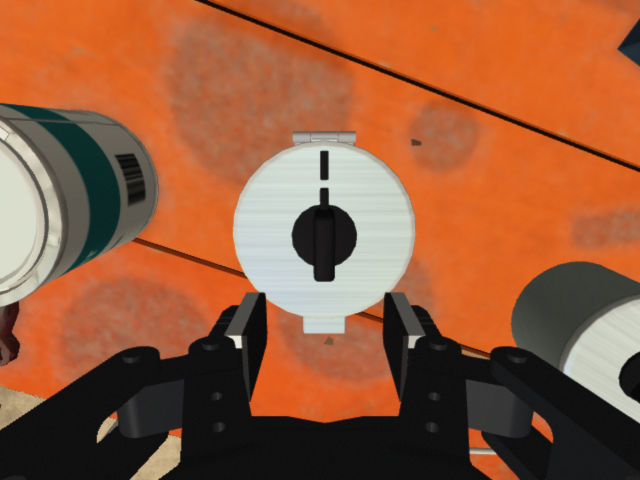

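View pics/s14z.png

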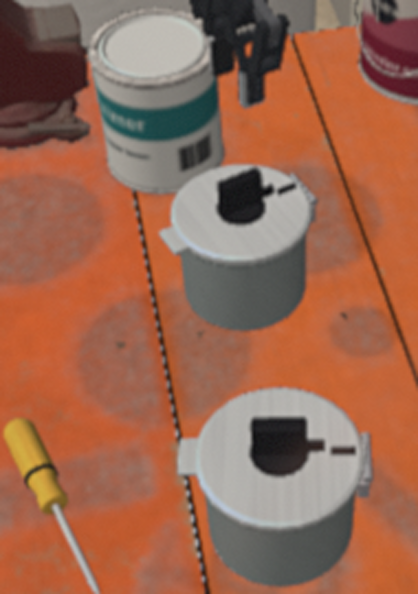

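```bash
python3 -c "
from h import *
print(ticket.finish_job())"
```

```text
the job is handed in; nothing more can be done
None
```

The lid on the ajar canister is pressed home and its knob is turned to the ridge. I let go, lifted the arm clear and handed the job in at about 12.8 s of robot time.

**Lid:** I pressed near the front edge until the force rose to about 13 N with no further travel. Afterwards the lid plane measured about 0.002 rad from level, with its top at 0.109 m.

**Knob:** I pinched the bar at 25 N and turned it about 60° clockwise. After release the bar heads 19.9° and the ridge 19.5°, and the pointer line passes about 0.1 mm from the ridge centre.

**Canister position:** No steady shift showed. Position readings before and after differ by 1–3 mm, which is about the camera calibration error plus the arm still settling, so a shift of that size can't be ruled out. The other canister was not touched.

**Disagreement:** The closed fingertips touched the lid with the reported TCP about 22 mm lower than the contact point. The text says the TCP is at the very end of the fingers. I set the pressing depth and grip height from the force and depth readings instead.

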